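# Complete a bearing tray and hold it level over the inspection light panel

### The arm

A 6-joint arm with a two-finger parallel gripper is mounted at the origin on a cart in front of the work surface, level with it; the furniture and walls round the work are solid. World frame = base frame: x ahead of the robot, y to its left, z up, the work surface at z = 0. Lengths are in m, angles in degrees, forces in N, time in s.
With the tool pointing down it reaches from about 0.4 to 0.825 m from the base axis. Payload 7 kg.
Tool frame: the origin (TCP) lies midway between the tips of the shut fingers; the grasp point (between the pads) lies 19 mm behind it; z points along the fingers, y is the line along which they close (so a half turn about z gives the same grasp; the last joint's range is limited). The gripper opens to 88 mm and grips with 3 to 60 N. Pads are 19 mm wide; open, the fingers measure 130 mm over their backs; the gripper's body (78 mm by 193 mm) begins 47 mm behind the grasp point.
Start: joints at [90.304, 20.546, 0.682, 0, -70.136, -16.507], TCP at [0.188, 0.648, 0.227] pointing down, gripper open.
Joint ranges: [-176.03, 176.03], [-82.01, 121.73], [-58.28, 71.71], [-173.87, 95.51], [-174.79, -0.11], [-173.66, 173.66]. Speed limits (degrees/s): [136.94, 136.94, 172.46, 180, 180, 180].

### API

Orientations are given as a 3x3 rotation matrix whose columns are the frame's x, y, z axes.
In Python, from rig import robot gives the robot as it stands. Calls block until the motion is done:
- robot.goto(position, orientation): joint-space move of the TCP to a pose.
- robot.servo_line(position, ori=None, speed=0.15): straight line of the TCP; ori=None keeps the orientation; speed is the mean speed in m/s.
- robot.movej(angles): joint-space move.
- robot.move_gripper(opening): opening from 0.0 (shut) to 1.0 (fully open); the grip force is fixed at half the most; returns when the fingers have stopped.
- robot.dwell(seconds).
- robot.ik(position, orientation): joint angles nearest the present ones, or None.
- robot.grab_frame(name): name is "scene" or "top" or "wrist"; returns (picture, depth): 400x640x3 uint8, red, green, blue; 400x640 float32, m along the optical axis (not along the pixel's ray), 0 where there is no reading.
- robot.camera_info(name): a dict with "vfov" (degrees; the focal length in pixels is half the picture's height over the tangent of half this angle, whatever the lens; pixels are square), "cx", "cy" (the principal point, pixels), "view" (4x4, takes a point from world to camera coordinates); the wrist camera has in their place "T_tool_cam" (4x4, takes a point from camera to tool coordinates, whose origin is the TCP and whose axes are the flange's). Camera axes: x right, y down, z forward; pixel columns grow to the right and rows downward; lengths in m; the calibration is good to about 2 mm. A picture is of the moment at which its call begins: read the wrist's pose just before it. camera_info takes no time and is no camera call.
A pose or a line that the arm cannot do raises robot.Unreachable and nothing moves.
- robot.job_done(): hands the job in; it is judged then, once.
Readings, each from a call of its own:
- robot.read_t(): time.
- robot.read_qpos(): joint angles.
- robot.read_qvel(): joint speeds.
- robot.read_effort(): joint torques, N m.
- robot.read_position(): TCP position.
- robot.read_tcp_rot(): TCP orientation.
- robot.read_force(): force on the tool from outside, world axes, zero at the start.
- robot.read_ft_torque(): the same for the moment, N m.
- robot.read_grip_width(): opening from 0.0 (shut) to 1.0 (fully open).
- robot.read_finger_force(): force on a finger pad.
Only numpy, scipy, OpenCV 4.12 (cv2) and the standard library are available. Lean on these libraries where they do the work, as an engineer would, in place of code of your own. Each camera call takes 0.05 s, during which the arm holds its last target. There are 200 camera calls.

### The job

Stand the bronze bush in the round bore of the aluminium bearing tray and press it down until its top is flush with the tray. Then lift the tray by its bridge handle and carry it level, so that the loose steel ball never leaves its shallow pocket, to the white inspection light panel. Finish while holding it there: the tray level and still in the gripper, centred over the panel, about 10 cm above it; leave the other things where they stand.

Things in the scene. Friction and masses are not known exactly. Their poses are not given: they have to be found in the camera images.
- bush_center (a point): Centre (half-way up) of the plain bronze bush, a tan upright tube 22 mm in outer diameter and 22 mm tall, 35 g, standing on the table by itself at the start. Its z axis is the bush's axis. Its top face bears like a solid one when pressed.
- tray: The bearing tray: a loose aluminium block, 76 mm (its x) by 180 mm (its y) by 30 mm high, about 0.5 kg, with a bridge handle standing across the middle. Origin at the centre of its underside; x across, y along its length towards the end with the bush bore, z up.
- tray_handle (a point): Centre of the handle's grip bar, 88 mm above the tray's underside. The bar runs along the tray's x: 80 mm long (x), 14 mm thick (y), 20 mm high (z), carried by two 12 mm posts 29 mm either side of its middle; between the posts, under the bar, the space is open for 48 mm down to the tray's top. The tray balances about the bar's middle. Same axes as the tray.
- tray_base (a point): Centre of the tray's underside. Same axes as the tray.
- bore (a point): Centre of the mouth of the round bore, level with the tray's top, 54 mm from the handle along the tray's +y. Bore diameter 26 mm with a 2 mm chamfer at the mouth. Same axes as the tray. Inside is a sliding ejector disc on which the bush stands.
- ejector (a joint): Travel of the ejector disc in the bore, m: 0 = raised (disc top 14 mm below the tray's top, a bush on it stands 8 mm proud), 0.008 = fully down (22 mm below the tray's top, a bush on it is flush). It is held by friction of about 4 N, does not spring back, and starts near 0. Pressing a bush down needs more than that, with some damping, so press slowly and well past 4 N until the fingers meet the tray's top.
- pocket (a point): Centre of the floor of the shallow round pocket, 44 mm across and 4 mm deep in the tray's top, 54 mm from the handle along the tray's -y. Same axes as the tray.
- ball_center (a point): Centre of the loose polished steel bearing ball, 22 mm in diameter, 44 g, which can roll about in the pocket and leaves it if the tray is tipped or jerked.
- panel_top (a point): Centre of the top face of the fixed inspection light panel: a flat grey square box 110 x 110 mm, 19.5 mm high, with a white diffuser on top. z up. Panel and tray stand side by side behind a fixed guide rail 112 mm high, and change places from start to start; another rail as high stands to their left, and a slim sensor post 210 mm high in front of the rail.
- oil_bottle_amber: Bystander: squeeze bottle with a red pointed cap and amber oil, 58 mm across, 153 mm tall; origin at the centre of its underside.
- spray_can: Bystander: white spray can, 67 mm across, 195 mm tall; origin at the centre of its underside.
- tin: Bystander: round blue tin with a lid, 75 mm across, 50 mm tall; origin at the centre of its underside.
Not all that is in view belongs to the job. Leave any orange or pink look-alike of the part that bears bush_center alone.

How it is judged:
By the outcome, as a careful person would: the job done as asked, in the order asked, and still so for the second after the job is handed in, while the arm keeps its last pose, push and grip.
It also fails if it takes over 72 s, if anything falls off the work surface, if the arm or the gripper's body presses on something with over 40 N, if the wrist force passes 120 N, or if a joint passes its speed limit or range.

## Working session

There is one attempt and no reset: what is moved stays moved. The work goes in short steps, each a Python script; the robot and the scene stay as the last script left them, time stands still between calls to the robot, and variables do not carry over. Pictures are saved under pics/ and viewed, at most 10 in all, crops included, and the job is handed in when it is done.

```bash
ls; mkdir -p pics
cat > h.py <<'E'
import numpy as np, cv2
from rig import robot
def save(n,im): cv2.imwrite(f'pics/{n}.png',cv2.cvtColor(im,cv2.COLOR_RGB2BGR))
def cloud(cam,depth,ci,pose=None):
    """world xyz for each pixel"""
    f=200/np.tan(np.radians(ci['vfov'])/2)
    if pose is None: T=np.linalg.inv(np.array(ci['view']))
    else: T=pose@np.array(ci['T_tool_cam'])
    cx=ci.get('cx',320);cy=ci.get('cy',200)
    v,u=np.mgrid[0:400,0:640]
    P=np.stack([(u-cx)/f*depth,(v-cy)/f*depth,depth],-1)
    W=P@T[:3,:3].T+T[:3,3]; W[depth<=0]=np.nan
    return W
def wpose():
    T=np.eye(4);T[:3,:3]=robot.read_tcp_rot();T[:3,3]=robot.read_position();return T
E
python3 - <<'E'
from h import *
for c in ['scene','top']:
    p,d=robot.grab_frame(c); save(c,p); ci=robot.camera_info(c); np.savez(c,p=p,d=d,W=cloud(c,d,ci)); print(c,ci)
T=wpose();p,d=robot.grab_frame('wrist');ci=robot.camera_info('wrist');save('wrist',p);np.savez('wrist',p=p,d=d,W=cloud('w',d,ci,T));print(ci,robot.read_tcp_rot(),robot.read_force())
E
```

```text
pics
scene {'vfov': 44.25516049352611, 'cx': 322.6257872259643, 'cy': 199.28693595439233, 'view': array([[ 0.70902637, -0.70516902, -0.00427316, -0.4506022 ],
       [-0.44701456, -0.44475663, -0.77612468,  0.30739712],
       [ 0.54539857,  0.55220303, -0.630565  ,  0.8203125 ],
       [ 0.        ,  0.        ,  0.        ,  1.        ]])}
top {'vfov': 55.035226895467034, 'cx': 322.076320624902, 'cy': 204.80511012480412, 'view': array([[ 0.02706535, -0.99959704,  0.00855731, -0.0708658 ],
       [-0.99819653, -0.02748431, -0.0533694 ,  0.58981508],
       [ 0.05358309, -0.00709741, -0.99853817,  1.07903144],
       [ 0.        ,  0.        ,  0.        ,  1.        ]])}
{'vfov': 70.55685404265463, 'cx': 325.4059122201823, 'cy': 203.38486588927404, 'T_tool_cam': array([[ 7.95578599e-04, -9.54498013e-01, -2.98216215e-01,
         8.09558768e-02],
       [ 9.99999677e-01,  7.94216473e-04,  1.25748687e-04,
         6.08051842e-06],
       [ 1.16821358e-04, -2.98216219e-01,  9.54498336e-01,
        -1.57920513e-01],
       [ 0.00000000e+00,  0.00000000e+00,  0.00000000e+00,
         1.00000000e+00]])} [[ 9.60262104e-01 -2.79099712e-01 -2.05649287e-04]
 [-2.79099739e-01 -9.60261237e-01 -1.30069849e-03]
 [ 1.65547536e-04  1.30640813e-03 -9.99999133e-01]] [ 0.36434504 -0.1675094   0.23957629]
```

View pics/top.png

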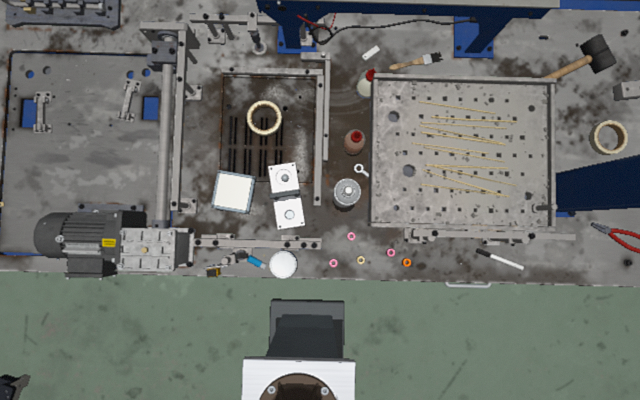

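View pics/scene.png

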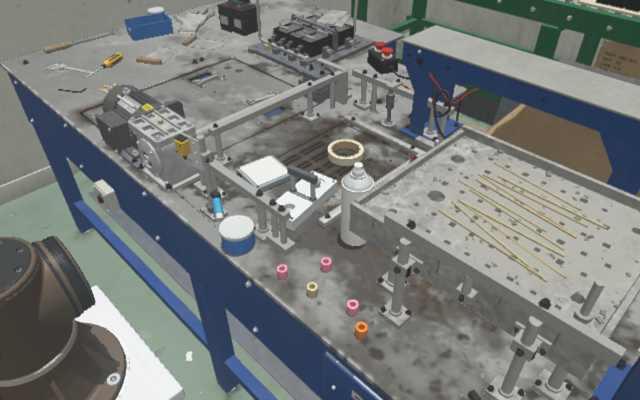

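The top view shows the tan bush at about (361,260) among pink and orange look-alikes. The tray is around (286,196), the panel at (233,193) and the tin at (283,264). I'll enlarge that area.

Run:
```python
from h import *
p=np.load('top.npz')['p']; a=cv2.resize(p[140:280,200:420][:, :],None,fx=3.6,fy=3.6,interpolation=cv2.INTER_CUBIC); save('topc',a)
q=np.load('scene.npz')['p']; save('scc',cv2.resize(q[130:350,190:410],None,fx=2.7,fy=2.7,interpolation=cv2.INTER_CUBIC))
W=np.load('top.npz')['W']
for n,(u,v) in dict(bush=(361,260),tray=(285,178),tray2=(290,213),bar=(285,195),panel=(233,193),tin=(283,264),can=(347,192),rail=(260,242),rail2=(318,242),lrail=(178,150),rr=(319,130)).items(): print(n,W[v,u].round(3))
```

```text
bush [ 0.437 -0.171  0.001]
tray [0.662 0.051 0.046]
tray2 [0.566 0.036 0.014]
bar [0.611 0.045 0.095]
panel [0.618 0.2   0.016]
tin [0.424 0.048 0.046]
can [ 0.614 -0.112  0.193]
rail [0.486 0.104 0.112]
rail2 [ 0.49  -0.046  0.112]
lrail [0.72  0.328 0.108]
rr [ 0.807 -0.04   0.018]
```

View pics/topc.png

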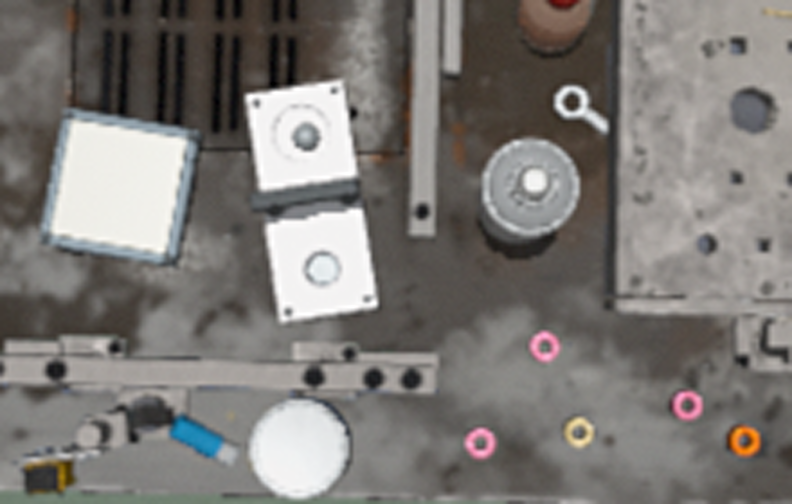

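View pics/scc.png

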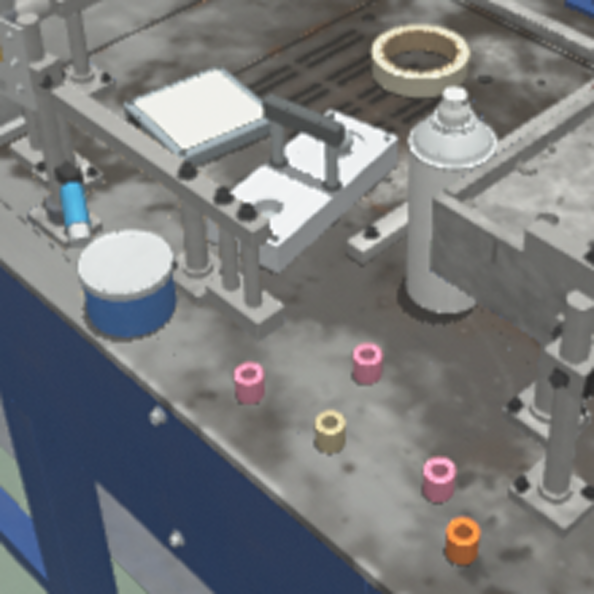

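The crops show the tan bush alone between three pink tubes, at crop (579,432) in the top view. The bore, at (323,268), is on the robot's side of the handle. The ball is in its pocket on the far side, at (306,136). Next I'll take metric values from the point cloud.

Run:
```python
from h import *
for c in ['top','scene']:
    W=np.load(c+'.npz')['W'];p=np.load(c+'.npz')['p'].astype(int);v=np.isfinite(W[...,2])
    x,y,z=np.nan_to_num(W,nan=-9).transpose(2,0,1)
    print(c)
    def rect(n,m):
        P=W[m][:,:2].astype(np.float32); r=cv2.minAreaRect(P*1000); print(n,len(P),np.round(r[0],1),np.round(r[1],1),round(r[2],1),'med z',np.round(np.median(z[m]),4))
    box=lambda a,b,e,f:(x>a)&(x<b)&(y>e)&(y<f)
    rect('bar',box(.56,.66,-.03,.11)&(z>.085)&(z<.11))
    rect('traytop',box(.51,.72,-.03,.12)&(z>.024)&(z<.036))
    rect('panel',box(.54,.7,.13,.28)&(z>.012)&(z<.026))
    rect('bush',box(.41,.47,-.21,-.13)&(z>.012)&(z<.03)&(p[...,0]-p[...,2]>25))
    rect('frontrail',box(.43,.53,-.1,.3)&(z>.1)&(z<.125))
    m=box(.35,.55,-.1,.45)&(z>.13)&(z<.3); print('post',m.sum()); 
    if m.sum()>5: rect('post',m); print(W[m].min(0),W[m].max(0))
    rect('leftrail',box(.5,.8,.28,.4)&(z>.095)&(z<.125))
    m=box(.5,.8,-.1,-.02)&(z>.1);print('rightside high',m.sum())
print(robot.ik([.6,.045,.069],np.array([[0,1,0],[1,0,0],[0,0,-1.]])))
```

```text
top
bar 165 [615.8  46.1] [14.4 78.1] 10.5 med z 0.097
traytop 1412 [615.9  46.5] [180.2  76.1] 10.6 med z 0.0293
panel 1480 [622.1 200.2] [110.5 112.5] 81.3 med z 0.0184
bush 37 [ 439.9 -167.2] [20. 20.] 46.7 med z 0.0219
frontrail 1011 [471.3 113.1] [ 42.6 329.7] 0.1 med z 0.1116
post 2995
post 2995 [477.5 298.7] [303.6 139.2] 89.6 med z 0.1479
[0.40713093 0.14713977 0.13044036] [0.54816135 0.44999999 0.21179642]
leftrail 996 [649.4 354.2] [299.6  74.1] 1.1 med z 0.1092
rightside high 135
scene
bar 247 [614.2  45. ] [17.8 79.6] 10.9 med z 0.0961
traytop 1143 [616.2  46.8] [186.1  81.3] 9.7 med z 0.0302
panel 1123 [621.6 199.7] [115.3 113.1] 81.3 med z 0.0191
bush 102 [ 439.  -168.6] [23.6 19.4] 46.7 med z 0.0211
frontrail 1065 [463.7  78.4] [266.7  56.7] 89.7 med z 0.1116
post 2703
post 2703 [476.4 297.6] [304.9 142.4] 89.1 med z 0.1495
[0.40385264 0.14569479 0.13012877] [0.54997553 0.44987057 0.21138471]
leftrail 760 [650.1 345.7] [299.5  61.9] 0.2 med z 0.1085
rightside high 52
[ 22.87779271  21.98652473 -19.91324638   0.         -48.1002289
 157.12220729]
```

```bash
cat >> h.py <<'E'
def ori(yaw):  # tool x at yaw deg, z down
    a=np.radians(yaw);c,s=np.cos(a),np.sin(a)
    return np.array([[c,s,0],[s,-c,0],[0,0,-1.]])
TRAY_YAW=10.5  # tool x along -tray y
def wshot(n):
    T=wpose();p,d=robot.grab_frame('wrist');W=cloud('w',d,robot.camera_info('wrist'),T);save(n,p);np.savez(n,p=p,d=d,W=W);return p,W
E
python3 - <<'E'
from h import *
p0=robot.read_position(); robot.servo_line([p0[0],p0[1],.38],speed=.25)
print(robot.ik([.562,.037,.25],ori(10.5)),robot.ik([.616,.046,.25],ori(-79.5)),robot.ik([.616,.046,.25],ori(100.5)))
robot.goto([.47,-.168,.3],ori(10.5)); 
robot.servo_line([.44,-.168,.16],speed=.2)
robot.move_gripper(.5); print(robot.read_t(),robot.read_qpos().round(1),robot.read_grip_width(),robot.read_position())
p,W=wshot('wb')
E
```

```text
[ 23.67672146   9.19817256 -11.60125324   0.         -69.2005742
  76.82327854] [ 22.35996589  14.40966672  -4.91742959   0.         -70.67290369
 -11.85996589] [ 22.35996589  14.40966672  -4.91742959   0.         -70.67290369
 168.14003411]
5.725 [  3.1   4.5 -29.7  -0.  -55.8  97.4] 0.5013959750397519 [ 0.43997662 -0.16799722  0.15997022]
```

View pics/wb.png

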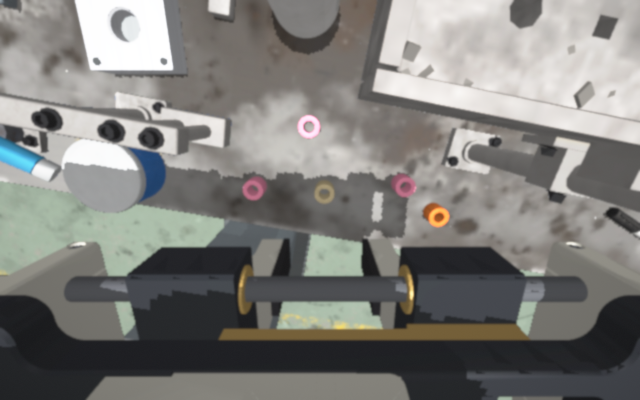

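The bush is at (324,192), ahead of the fingers in this view. The bore shows at (125,27).

Run:
```python
from h import *
D=np.load('wb.npz');W=D['W'];p=D['p'].astype(int)
w=W[176:208,308:341].reshape(-1,3); 
m=(w[:,2]>.017)&(w[:,2]<.027)
print(m.sum(),w[m].min(0),w[m].max(0),(w[m].min(0)+w[m].max(0))/2,np.median(w[m],0))
print(cv2.minEnclosingCircle((w[m][:,:2]*1000).astype(np.float32)))
print('table',np.nanmedian(w[w[:,2]<.01,2]))
for x0,x1,y0,y1 in [(240,268,176,204),(295,323,113,141),(390,418,172,200)]:
    q=W[y0:y1,x0:x1].reshape(-1,3);k=(q[:,2]>.015);print(q[k].mean(0))
```

```text
245 [ 0.42831657 -0.1775012   0.01709038] [ 0.44998246 -0.15578742  0.02344398] [ 0.43914951 -0.16664431  0.02026718] [ 0.43951042 -0.16664055  0.02161118]
((439.0306701660156, -166.6348419189453), 11.096620559692383)
table -0.0001524261055406706
[ 0.42965708 -0.09006807  0.02095094]
[ 0.5056387  -0.13832988  0.021629  ]
[ 0.46306372 -0.2508431   0.02091442]
```

Run:
```python
from h import *
robot.servo_line([.4392,-.1667,.05],speed=.12)
robot.servo_line([.4392,-.1667,.014],speed=.04)
robot.move_gripper(0.1); print(robot.read_grip_width()*88,robot.read_finger_force(),robot.read_force())
robot.servo_line([.4392,-.1667,.2],speed=.15)
robot.goto([.5628,.0367,.22],ori(10.5))
robot.servo_line([.5628,.0367,.19],speed=.15)
print(robot.read_grip_width()*88,robot.read_t(),robot.read_position())
p,W=wshot('wh')
save('whc',cv2.resize(p[0:300,160:480],None,fx=1.9,fy=1.9))
```

```text
20.08568319202543 30.00026165966119 [-0.05460709  0.67965367  2.31198732]
19.81889219683358 11.1167 [0.56224345 0.03550938 0.18992401]
```

View pics/whc.png

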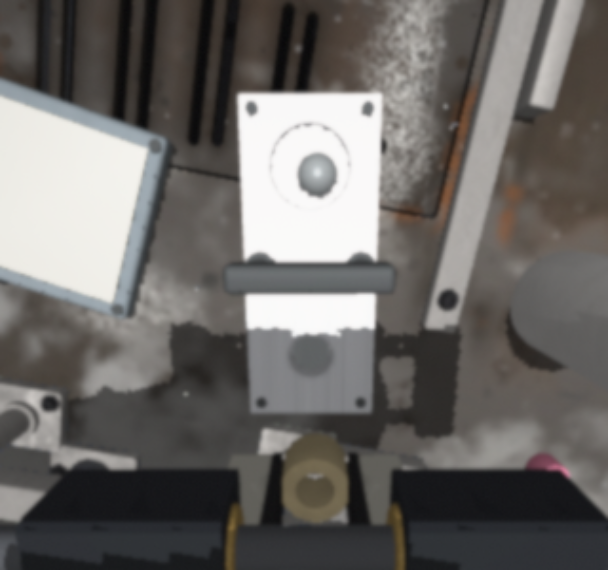

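The bush is held, with its top ring at crop (315,490). The bore is at crop (311,356). Now I'll measure the bore and the held bush.

Run:
```python
from h import *
D=np.load('wh.npz');W=D['W'];p=D['p'].astype(int)
# bore: hole below the tray top
w=W[170:206,300:348]; z=w[...,2]; print('z top',np.nanmedian(z[z>.026]),'disc',np.nanmin(z),np.nanmedian(z[z<.022]))
m=(z<.024)&(z>0); print(cv2.minEnclosingCircle((w[m][:,:2]*1000).astype(np.float32)),w[m].mean(0))
# colour based, project onto z=0.03 plane
T=wpose();ci=robot.camera_info('wrist');f=200/np.tan(np.radians(ci['vfov'])/2);C=T@ci['T_tool_cam']
def proj(u,v,z0):
    d=C[:3,:3]@np.array([(u-ci['cx'])/f,(v-ci['cy'])/f,1]);return C[:3,3]+d*(z0-C[2,3])/d[2]
g=p[172:206,300:348].sum(2); mm=((g<np.median(g)*.82)&1).astype(np.uint8)
n,l,s,c=cv2.connectedComponentsWithStats(mm);i=1+np.argmax(s[1:,4]);print(s[i],c[i]);print('bore rgb',proj(300+c[i][0],172+c[i][1],.03))
# tray top rect
x,y,Z=np.nan_to_num(W,nan=-9).transpose(2,0,1)
m=(Z>.025)&(Z<.034)&(x>.5)&(x<.73)&(y>-.03)&(y<.12);r=cv2.minAreaRect((W[m][:,:2]*1000).astype(np.float32));print('tray',r)
m=(Z>.09)&(Z<.104)&(x>.58)&(x<.66)&(y>-.03)&(y<.12);r=cv2.minAreaRect((W[m][:,:2]*1000).astype(np.float32));print('bar',r)
# held bush in tool frame
R=T[:3,:3];t=T[:3,3];tl=(W-t)@R
sel=np.zeros(p.shape[:2],bool);sel[225:278,306:345]=1
sel&=(p[...,0]-p[...,2]>25)&np.isfinite(Z)
q=tl[sel];q=q[np.abs(q[:,0])<.02];print('held',len(q),np.percentile(q,[2,50,98],axis=0).round(4).tolist(),t)
for a in np.arange(-.012,.018,.003):
    k=(q[:,2]>a)&(q[:,2]<=a+.003);
    if k.sum()>3:print(round(a,3),k.sum(),q[k][:,0].max().round(4),q[k][:,1].min().round(4),q[k][:,1].max().round(4))
```

```text
z top 0.029681441725860458 disc 0.0037381259727588545 0.01561210826314996
((560.8739013671875, 37.65845489501953), 12.896702766418457) [0.55967012 0.03761809 0.01557554]
[ 12   5  23  20 353] [23.18413598 14.90934844]
bore rgb [0.56392693 0.03857213 0.03      ]
tray ((614.9487915039062, 47.830718994140625), (180.82632446289062, 76.19292449951172), 10.584615707397461)
bar ((615.3585815429688, 48.20579147338867), (13.587974548339844, 79.55702209472656), 10.643189430236816)
held 939 [[-0.0098, -0.0089, -0.0079], [0.0014, -0.0, -0.0063], [0.01, 0.0095, 0.0069]] [0.56291625 0.03584892 0.19072248]
-0.009 552 0.0104 -0.0096 0.0101
-0.006 174 0.0103 -0.0089 0.0096
-0.003 98 0.0106 -0.0079 0.0085
-0.0 60 0.0102 -0.0074 0.0073
0.003 32 0.0101 -0.0075 0.0068
0.006 18 0.0099 -0.0064 0.0051
0.009 4 -0.0055 -0.0007 0.0045
```

Run:
```python
from h import *
P=np.array([robot.read_position() for _ in range(10)]);print(P.mean(0),P.std(0),robot.read_t())
R=ori(10.6); t=np.array([.5625,.0376])
robot.servo_line([*t,.06],ori=R,speed=.12)
f0=np.mean([robot.read_force() for _ in range(5)],0);print('f0',f0)
for z in np.arange(.05,.0315,-.002):
    robot.servo_line([*t,z],speed=.03)
    f=robot.read_force()-f0; print(round(z,4),f.round(1),robot.read_position().round(4),round(robot.read_grip_width()*88,2))
    if f[2]>6: break
```

```text
[0.56291625 0.03584892 0.19072248] [1.11022302e-16 0.00000000e+00 2.77555756e-17] 11.1667
f0 [ 0.47198592  0.67281713 -0.82863222]
0.05 [-0.1  0.1  0.8] [0.5624 0.0375 0.0498] 20.02
0.048 [-0.6 -1.   0.2] [0.5625 0.0376 0.0479] 20.32
0.046 [ 0.1 -0.8  0.6] [0.5624 0.0375 0.0459] 20.16
0.044 [-0.2 -0.4  0.4] [0.5624 0.0375 0.0438] 20.14
0.042 [-0.9 -1.1 -0.4] [0.5624 0.0375 0.0418] 20.21
0.04 [-0.3 -0.3  1. ] [0.5624 0.0376 0.0398] 20.19
0.038 [ 0.1 -0.4  0. ] [0.5624 0.0376 0.0378] 20.19
0.036 [ 0.1 -1.   0.3] [0.5624 0.0376 0.0359] 20.04
0.034 [-0.3 -0.5  0.9] [0.5624 0.0375 0.0338] 19.88
0.032 [-0.9  0.1 -0.1] [0.5624 0.0376 0.0319] 20.17
```

Run:
```python
from h import *
t=[.5625,.0376]
robot.move_gripper(.45)
robot.servo_line([*t,.06],speed=.08)
robot.move_gripper(0.0); print('w',robot.read_grip_width())
robot.servo_line([*t,.043],speed=.06)
f0=np.mean([robot.read_force() for _ in range(5)],0);print('f0',f0)
for z in np.arange(.040,.018,-.001):
    robot.servo_line([*t,z],speed=.012)
    f=robot.read_force()-f0; p=robot.read_position(); print(round(z,4),f.round(1),p.round(4))
    if f[2]>25: break
robot.dwell(.5); print((robot.read_force()-f0).round(1),robot.read_position().round(4),robot.read_t())
```

```text
w 0.004026972043896984
f0 [ 0.71088569 -0.40252882  0.96134577]
0.04 [-0.5  0.2 -1.6] [0.5625 0.0376 0.0401]
0.039 [ 0.8  0.1 -1.1] [0.5625 0.0376 0.039 ]
0.038 [-0.6  0.4 -0.4] [0.5627 0.0376 0.0381]
0.037 [-1.   0.4  1.6] [0.5627 0.0377 0.0371]
0.036 [-0.1  0.7  1.5] [0.5627 0.0377 0.036 ]
0.035 [0.1 0.5 2.3] [0.5626 0.0377 0.035 ]
0.034 [0.6 0.6 1.2] [0.5626 0.0376 0.0339]
0.033 [0.9 0.4 1. ] [0.5626 0.0376 0.0329]
0.032 [0.3 0.3 1.6] [0.5626 0.0376 0.0319]
0.031 [0.3 1.5 1.7] [0.5625 0.0376 0.0309]
0.03 [-0.2  1.   4.2] [0.5627 0.0376 0.0303]
0.029 [-3.5  0.6 11.7] [0.5628 0.0376 0.0301]
0.028 [-6.4  0.9 21.2] [0.5629 0.0376 0.03  ]
0.027 [-9.2  0.3 29.7] [0.5631 0.0376 0.0299]
[-8.   1.3 29.8] [0.5631 0.0376 0.0299] 21.6333
```

Run:
```python
from h import *
t=[.5625,.0376]
robot.servo_line([*t,.05],speed=.04)
robot.servo_line([*t,.19],speed=.15); robot.dwell(.3)
p,W=wshot('wf'); save('wfc',cv2.resize(p[20:230,240:410],None,fx=2.8,fy=2.8))
x,y,Z=np.nan_to_num(W,nan=-9).transpose(2,0,1)
m=(Z>.025)&(Z<.036)&(x>.5)&(x<.73)&(y>-.03)&(y<.12);print('tray',cv2.minAreaRect((W[m][:,:2]*1000).astype(np.float32)))
m=(Z>.09)&(Z<.104)&(x>.58)&(x<.66)&(y>-.03)&(y<.12);print('bar',cv2.minAreaRect((W[m][:,:2]*1000).astype(np.float32)),np.median(Z[m]))
k=np.hypot(x-.5625,y-.0376)<.009;print('bush z',np.percentile(Z[k],[5,50,95]),'tray z',np.median(Z[(np.hypot(x-.5625,y-.0376)>.016)&(np.hypot(x-.5625,y-.0376)<.022)&(Z>0)]))
m=(Z>.036)&(Z<.06)&(x>.64)&(x<.7)&(y>.02)&(y<.1);print('ball',W[m].mean(0))
m=(Z>.012)&(Z<.026)&(x>.54)&(x<.7)&(y>.12)&(y<.28);print('panel',cv2.minAreaRect((W[m][:,:2]*1000).astype(np.float32)))
```

```text
tray ((615.1760864257812, 47.84929656982422), (179.5242462158203, 76.26010131835938), 10.548645973205566)
bar ((615.2974853515625, 47.75661849975586), (14.023018836975098, 79.64085388183594), 10.637116432189941) 0.09744436138205914
bush z [0.00816362 0.2345746  0.24956457] tray z 0.030072075461310355
ball [0.66427877 0.05307829 0.04418382]
panel ((621.6141357421875, 201.6038055419922), (110.626220703125, 112.5936050415039), 81.60374450683594)
```

View pics/wfc.png

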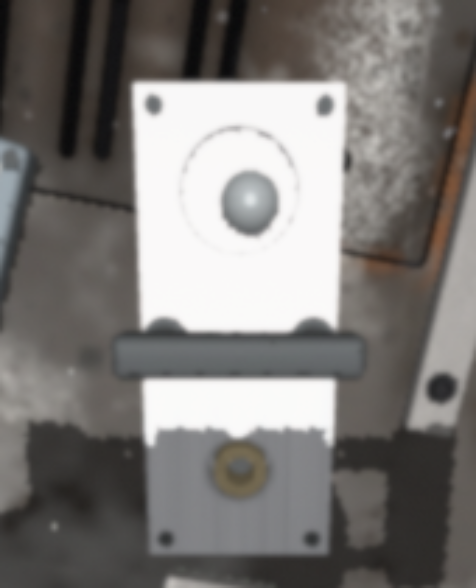

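The bush is seated flush in the bore at (240,468), and the ball is still in its pocket at (249,203). Next I'll grip the handle with the camera turned away from the spray can.

Run:
```python
from h import *
R=ori(100.6); c=[.6153,.0478]
robot.servo_line([.5625,.0376,.24],speed=.2)
robot.goto([*c,.24],R)
robot.move_gripper(.5)
robot.servo_line([*c,.11],speed=.15); robot.servo_line([*c,.069],speed=.06); robot.dwell(.2)
f0=robot.read_force()
for o in (.3,.24,.2,0): robot.move_gripper(o); print(o,robot.read_grip_width()*88,(robot.read_force()-f0).round(1),robot.read_position().round(4))
robot.dwell(.3); print('grip',robot.read_finger_force(),robot.read_t())
robot.servo_line([*c,.089],speed=.03); robot.dwell(.3)
print((robot.read_force()-f0).round(2),robot.read_ft_torque().round(2),robot.read_grip_width()*88)
p,d=robot.grab_frame('scene'); save('lift',cv2.resize(p[130:290,190:400],None,fx=3.2,fy=3.2)); 
W=cloud('s',d,robot.camera_info('scene'));x,y,Z=np.nan_to_num(W,nan=-9).transpose(2,0,1)
m=(x>.52)&(x<.71)&(y>.0)&(y<.1)&(Z>.042)&(Z<.058);A=np.c_[W[m][:,:2],np.ones(m.sum())];co=np.linalg.lstsq(A,W[m][:,2],rcond=None)[0];print('tilt deg',np.degrees(co[:2]),m.sum())
```

```text
0.3 25.905992105960042 [0.5 0.3 0.6] [0.6153 0.0478 0.069 ]
0.24 21.468675949320673 [ 0.3  0.8 -0.7] [0.6153 0.0478 0.069 ]
0.2 17.390560691255498 [-0.3 -0.7 -0. ] [0.6153 0.0478 0.069 ]
0 13.627479484568424 [0.3 0.1 0.3] [0.6153 0.0478 0.069 ]
grip 29.999217689037323 30.3917
[ 0.38  0.4  -5.54] [ 0.01 -0.13 -0.01] 13.940767121551431
tilt deg [-0.46537371  0.7128822 ] 1247
```

View pics/lift.png

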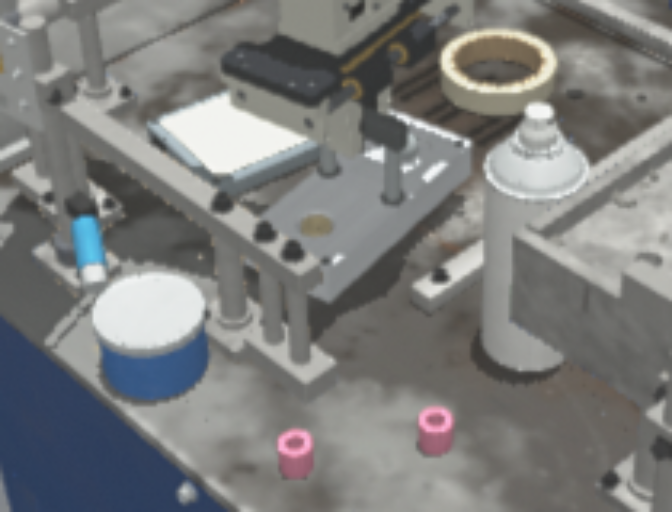

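The tray is lifted and level, with the bush flush at (316,226) and the ball at (405,148) in its pocket. I'll carry it over slowly.

Run:
```python
from h import *
c=[.6153,.0478]; g=[.6219,.2008]
robot.servo_line([*c,.190],speed=.05)
robot.servo_line([*g,.190],speed=.05)
robot.dwell(1); print(robot.read_position(),robot.read_tcp_rot()[:,2],robot.read_ft_torque().round(2),robot.read_force().round(2),robot.read_grip_width()*88,robot.read_t())
p,d=robot.grab_frame('scene'); save('end',cv2.resize(p[100:290,170:400],None,fx=3,fy=3)); 
W=cloud('s',d,robot.camera_info('scene'));x,y,Z=np.nan_to_num(W,nan=-9).transpose(2,0,1)
m=(x>.52)&(x<.72)&(y>.14)&(y<.26)&(Z>.142)&(Z<.16);A=np.c_[W[m][:,:2],np.ones(m.sum())];co=np.linalg.lstsq(A,W[m][:,2],rcond=None)[0];print('tilt deg',np.degrees(co[:2]),np.median(Z[m]),cv2.minAreaRect((W[m][:,:2]*1000).astype(np.float32)))
```

```text
[0.62189934 0.20079181 0.18999198] [-1.66648566e-05 -1.57788669e-05 -1.00000000e+00] [-0.09 -0.2   0.  ] [ 0.06  0.28 -6.18] 13.713707739425706 37.9417
tilt deg [0.08461884 1.68717262] 0.1509215862377461 ((621.8543701171875, 200.29208374023438), (186.38174438476562, 82.74192810058594), 10.5540132522583)
```

View pics/end.png

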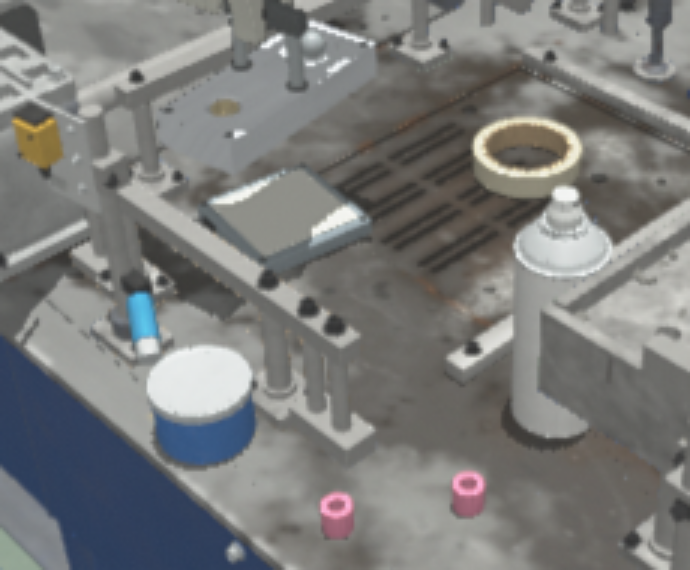

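The tray is level above the panel, with the ball in its pocket at (312,45) and the bush flush at (226,107). I'm handing the job in.

```bash
python3 -c "
from rig import robot
print(robot.job_done())"
```

```text
the job is handed in; nothing more can be done
None
```

The job is handed in: the bush is pressed flush, and the tray is held level and still, centred over the light panel and about 10 cm above it, with the ball still in its pocket, after about 38 s.

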